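Set a veneered trim panel's overhang with a square and hold it for trimming

ROBOT

A 6-joint arm with a two-finger parallel gripper is mounted at the origin on the work surface. World frame = base frame: x ahead of the robot, y to its left, z up, the work surface at z = 0. Lengths are in m, angles in degrees, forces in N, time in s.
With the tool pointing down it reaches from about 0.325 to 0.75 m from the base axis. Payload 7.6 kg.
Tool frame: the origin (TCP) lies between the finger pads; the fingertips stand 19 mm ahead of it and the grasp point (between the pads) is the TCP (bot.tips_ahead is the distance from the TCP to the fingertips, in m); z points along the fingers, y is the line along which they close (so a half turn about z gives the same grasp; the last joint's range is limited). The gripper opens to 85 mm and grips with 20 to 120 N. Pads are 22 mm wide; open, the fingers measure 114 mm over their backs; the gripper's body (76 mm by 85 mm) begins 54 mm behind the grasp point. The pads swing forward as they close: fully open they stand 13 mm farther back than shut.
Start: joints at [-69.746, 2.991, 80.254, -0, 96.75, -4.028], TCP at [0.216, -0.479, 0.25] pointing down, gripper open.
Joint ranges: [-166.34, 166.34], [-52.06, 124.39], [6.96, 135.62], [-60.46, 240.46], [14.63, 156.25], [-167.68, 167.68]. Speed limits (degrees/s): [147.25, 147.25, 172.46, 180, 180, 180].

INTERFACE

Orientations are given as a 3x3 rotation matrix whose columns are the frame's x, y, z axes.
In Python, from bench import bot, camrig, workorder gives the robot as it stands (bot), with the cameras (camrig) and the job (workorder).
- The arm moves only by the tool jog_arm, called after ">>>" as name(argument=value, ...), one argument or row to a line, values as JSON. Schema: {"type":"object","properties":{"motion":{"type":"object","properties":{"aperture":{"type":"array","items":{"type":"number"},"minItems":1,"maxItems":10},"tx":{"type":"array","items":{"type":"number"},"minItems":1,"maxItems":10},"ty":{"type":"array","items":{"type":"number"},"minItems":1,"maxItems":10},"tz":{"type":"array","items":{"type":"number"},"minItems":1,"maxItems":10},"twist":{"type":"array","items":{"type":"number"},"minItems":1,"maxItems":10}},"additionalProperties":false,"required":["aperture","tx","ty","tz","twist"]},"grip_n":{"type":"number"},"only":{"type":"string"},"quiet":{"type":"boolean"},"lines":{"type":"string"}},"required":["motion"],"additionalProperties":false}. motion is an object with one list for each field, all of the same length, 1 to 10, a row being the entries at one place: aperture (the finger opening in m), tx, ty, tz (the shift in fractions of the full range, 1 being 0.4 m), twist (a turn about the tool's z in a scale on which 1.0 is 45 degrees); each row shifts and turns the commanded pose from where the row before left it, along the tool's axes as they then stand; what a row does not reach is not made up. A row lasts 1/10 s, in which the tool goes at most 0.05 m and 8.59 degrees, less where a joint would pass 70% of its speed; a pose out of reach is approached as far as the arm can. The fingers move at their own pace and stop on an object; grip_n is the grip in N (left out, the last holds). Time passes only in rows, so rows that do not move let the fingers close. The tool returns the time, the measured TCP pose, the force, the opening and the grip force at its end. only (a regular expression) keeps the lines of the reply that match it, lines (a string "A,B") keeps lines A to B, and quiet returns only ok. Shift and turn numbers lie between -1 and 1, and a call with a number outside is refused. Input that does not fit is refused with a message, and nothing moves.
- bot.observe(): the state, without advancing time (a new reading comes with each control period).
- camrig.grab_frame(name): name is "scene" or "top" or "wrist"; returns the picture (384x512x3 uint8, red, green, blue); there is no depth.
- camrig.camera_model(name): a dict with "K" (3x3 intrinsics, pixels), "R" (3x3) and "t" (3): a world point X has camera coordinates R X + t; the wrist camera has in their place "tool_from_camera" (4x4, takes a point from camera to tool coordinates, whose origin is the TCP and whose axes are the flange's). Camera axes: x right, y down, z forward; pixel columns grow to the right and rows downward; lengths in m; the calibration is good to about 2 mm. A picture is of the moment at which its call begins: read the wrist's pose just before it. camera_model takes no time and is no camera call.
- workorder.sign_off(): hands the job in; it is judged then, once.
The state is a dict: "clock": time; "joint_positions": joint angles; "dq": joint speeds; "joint_torque": joint torques, N m; "position": TCP position; "eef_rot": TCP orientation; "contact_force": force on the tool from outside, world axes, zero at the start; "wrist_torque": the same for the moment, N m; "finger_gap": finger opening in m; "finger_force": force on a finger pad.
Only numpy, scipy, OpenCV 4.12 (cv2) and the standard library are available. Lean on these libraries where they do the work, as an engineer would, in place of code of your own. Each camera call takes 0.05 s, during which the arm holds its last target. There are 200 camera calls.

TASK

Get the veneered trim panel ready for edge trimming: lay the steel square flat on the bench beside the panel, its short leg flush along the front face of the raised block (the face the panel already pokes out over), its long leg pointing straight out, and let go of it. Then slide the panel straight out along the block, without lifting it or letting it tip, until its free end is level with the tip of the square's long leg. More than half of it then hangs free, so finish while holding it by its tail, down flat on the block, and leave the square in place and the other things on the bench alone.

Things in the scene. Friction and masses are not known exactly. Their poses are not given: they have to be found in the camera images.
- trim_block: Raised trimming block fixed to the bench: layered wood, black top, 220 mm wide (x), 250 mm long (y), 40 mm high; place and turn vary. Origin: centre of its underside. Its +y axis points outward to its front face, the upright face 125 mm from the origin that the panel pokes out over.
- panel: Loose veneered trim panel: straight board, chevron veneer on top, 45 mm wide (x), 260 mm long (y), 14 mm thick, about 0.16 kg, evenly weighted. It lies on the block near the block's -x side, roughly along the block's y; its +y end (free end) pokes 12 to 35 mm past the front face, its tail lies on the block. Origin: centre of its underside.
- panel_end (a point): Middle of the panel's top edge at its free end: 130 mm along the panel's +y from its origin, 14 mm up.
- panel_tail (a point): Middle of the panel's top edge at its tail: 130 mm along the panel's -y from its origin, 14 mm up.
- square: Loose flat steel square, an L flat on the bench in front of the block, legs 25 mm wide, 8 mm thick, 0.34 kg. Origin: underside of its outer corner; long leg 150 mm along +y, short leg 100 mm along +x (outer edges on the y and x axes). Laid as asked its axes are parallel to the block's: outer edge of the short leg on the face, long leg next to the panel, short leg running away from it.
- square_tip (a point): Tip of the square's long leg, at its outer edge (the panel's side), top face: 150 mm along its +y from the origin, 8 mm up. This is the mark for the panel's end.
- square_toe (a point): End of the square's short leg, at its outer edge (the one to lay against the block), top face: 100 mm along its +x from the origin, 8 mm up.
- sanding_block: Bystander: cork sanding block 55 x 100 x 32 mm lying on the trimming block's top, about 130 mm (centre to centre) to the +x side of the panel. Origin: centre of its underside.
- tape_roll: Bystander: roll of pale tape lying flat on the bench, 90 mm across, 25 mm high. Origin: centre of its underside.
- glue_bottle: Bystander: closed white glue bottle standing on the bench, 60 mm across, 130 mm high. Origin: centre of its underside.
- seam_roller: Bystander: hand seam roller lying on the bench, wooden handle and black roller, 185 mm long along its x, 52 mm wide, 32 mm high. Origin: on the bench below its middle.

How it is judged:
By the outcome, as a careful person would: the job done as asked, in the order asked, and still so for the second after the job is handed in, while the arm keeps its last pose, push and grip.
It also fails if it takes over 48 s, if anything falls off the work surface, if the arm or the gripper's body presses on something with over 40 N, if the wrist force passes 120 N, or if a joint passes its speed limit or range.

## Working session

There is one attempt and no reset: what is moved stays moved. The work goes in short steps, Python scripts to look and compute and a tool call to move; the robot and the scene stay as the last step left them, time stands still between calls to the robot, and variables do not carry over. Pictures are saved under pics/ and viewed, at most 13 in all, crops included, and the job is handed in when it is done.

```bash
ls; mkdir -p pics; python3 - <<'E'
from bench import bot, camrig, workorder
import cv2,numpy as np
a=camrig.grab_frame("scene");b=camrig.grab_frame("top")
np.save("a.npy",a);np.save("b.npy",b)
cv2.imwrite("pics/scene.png",a[:,:,::-1]);cv2.imwrite("pics/top.png",b[:,:,::-1])
for n in("scene","top","wrist"):print(n,camrig.camera_model(n))
print(bot.observe(),bot.tips_ahead)
E
```

```text
bench.py
pics
scene {'K': array([[389.04378835,   0.        , 261.81872878],
       [  0.        , 389.04378835, 193.46455585],
       [  0.        ,   0.        ,   1.        ]]), 'R': array([[-0.64929   ,  0.76052271, -0.00526393],
       [ 0.56361829,  0.47651431, -0.6747359 ],
       [-0.51064363, -0.44106612, -0.73804048]]), 't': array([ 0.34653429, -0.2965543 ,  1.38571672])}
top {'K': array([[359.58082569,   0.        , 250.33179224],
       [  0.        , 359.58082569, 187.4393621 ],
       [  0.        ,   0.        ,   1.        ]]), 'R': array([[ 1.28125932e-02, -9.99916643e-01,  1.59520844e-03],
       [-9.89792511e-01, -1.29092929e-02, -1.41930036e-01],
       [ 1.41938799e-01,  2.39566454e-04, -9.89875406e-01]]), 't': array([-0.00203132,  0.57720682,  1.08120329])}
wrist {'K': array([[322.24068474,   0.        , 259.12793733],
       [  0.        , 322.24068474, 190.47516859],
       [  0.        ,   0.        ,   1.        ]]), 'tool_from_camera': array([[ 2.84715495e-04, -9.50931614e-01, -3.09401008e-01,
         7.96659118e-02],
       [ 9.99999959e-01,  2.58
[... 356 characters left out ...]
01, -4.02785436e+00]), 'dq': array([-0.07498311, -0.08822875, -0.10432382, -0.01408108, -0.02633501,
        0.01213098]), 'joint_torque': array([ 1.37268125e-03, -3.82584250e+01, -3.60985994e+01,  6.25018373e-06,
        4.76022818e-03,  2.72255221e-06]), 'position': array([ 0.21581995, -0.47831696,  0.24953819]), 'eef_rot': array([[ 9.11542167e-01,  4.11206310e-01, -4.98174605e-04],
       [ 4.11206597e-01, -9.11541149e-01,  1.36647687e-03],
       [ 1.07797257e-04, -1.45045397e-03, -9.99998942e-01]]), 'contact_force': array([-0.19549333, -0.8483277 ,  0.10891404]), 'wrist_torque': array([ 0.00206782, -0.09926752, -0.00257686]), 'finger_force': 0.0, 'finger_gap': 0.08533448583807561} 0.019
```

View pics/top.png

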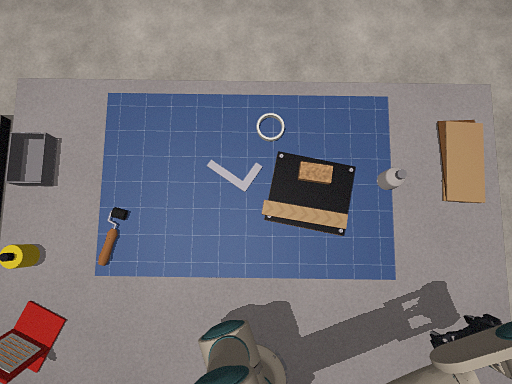

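View pics/scene.png

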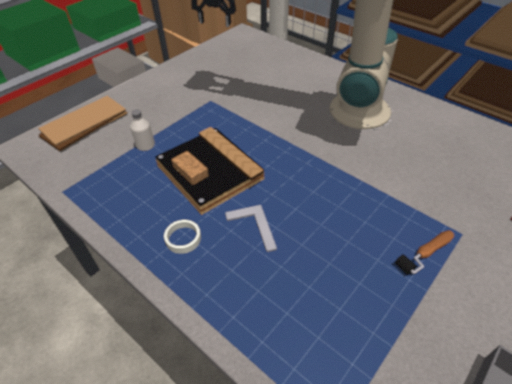

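Top view: the block (265-355, 153-235) has its front face to the left (world +y), with the panel on the robot side. The square's corner is at about (245,190), its long tip at (209,162) and its short toe at (261,166). The scene view agrees. I'll get rough positions first, then look closer with the wrist camera.

```bash
cat > h.py <<'E'
import numpy as np,cv2
from bench import bot, camrig, workorder
def ray(n,uv,z,obs=None):
    m=camrig.camera_model(n); uv=np.atleast_2d(np.asarray(uv,float))
    d=np.c_[uv,np.ones(len(uv))]@np.linalg.inv(m["K"]).T
    if n=="wrist":
        T=m["tool_from_camera"];R=obs["eef_rot"]@T[:3,:3];o=obs["eef_rot"]@T[:3,3]+obs["position"]
    else: R=m["R"].T;o=-R@m["t"]
    d=d@R.T
    return o+d*((z-o[2])/d[:,2])[:,None]
E
python3 - <<'E'
from h import *
np.set_printoptions(precision=4,suppress=True)
print(ray("top",[(245,190),(209,162),(261,166)],.008))
print(ray("top",[(265,202),(347,215)],.054))
print(ray("top",[(280,153),(355,165),(344,235)],.04))
print(ray("top",[(270,127),(392,178),(122,213)],.02))
E
```

```text
[[ 0.5734  0.0225  0.008 ]
 [ 0.6636  0.1407  0.008 ]
 [ 0.6526 -0.0282  0.008 ]]
[[ 0.5308 -0.0401  0.054 ]
 [ 0.4942 -0.2908  0.054 ]]
[[ 0.6888 -0.0872  0.04  ]
 [ 0.6532 -0.3238  0.04  ]
 [ 0.4337 -0.2838  0.04  ]]
[[ 0.7801 -0.0561  0.02  ]
 [ 0.6166 -0.4467  0.02  ]
 [ 0.4937  0.4082  0.02  ]]
```

The rows are not in the units I measure in: shifts go in shares of 0.4 m and turns go in shares of 45 degrees. I convert before sending: 0.045 m / 0.4 = 0.1125, -0.022 m / 0.4 = -0.055.

>>> jog_arm(
  motion={"aperture": [0.085, 0.085, 0.085, 0.085, 0.085, 0.085, 0.085, 0.085, 0.085, 0.085], "tx": [0.1125, 0.1125, 0.1125, 0.1125, 0.1125, 0.1125, 0.1125, 0.1125, 0.1125, 0.1125], "ty": [-0.055, -0.055, -0.055, -0.055, -0.055, -0.055, -0.055, -0.055, -0.055, -0.055], "tz": [0, 0, 0, 0, 0, 0, 0, 0, 0, 0], "twist": [0, 0, 0, 0, 0, 0, 0, 0, 0, 0]},
  grip_n=60,
)

```text
clock: 1.1
position: [0.5359, -0.0917, 0.2499]
eef_rot: [[0.911, 0.411, -0.0], [0.411, -0.911, -0.0], [-0.0, -0.0, -1.0]]
contact_force: [0.5, -0.6, -0.6]
finger_gap: 0.085
finger_force: 0.0
```

>>> jog_arm(
  motion={"aperture": [0.085, 0.085, 0.085, 0.085, 0.085, 0.085], "tx": [0.075, 0, 0, 0, 0, 0], "ty": [-0.05, 0, 0, 0, 0, 0], "tz": [0, 0, 0, 0, 0, 0], "twist": [-0.1556, -0.1556, -0.1556, -0.1556, 0, 0]},
)

```text
clock: 1.7
position: [0.5541, -0.0631, 0.2499]
eef_rot: [[0.614, 0.789, -0.001], [0.789, -0.614, 0.0], [-0.0, -0.001, -1.0]]
contact_force: [0.1, -0.4, -1.0]
finger_gap: 0.0848
finger_force: 0.0
```

```bash
python3 - <<'E'
from h import *
o=bot.observe();a=camrig.grab_frame("wrist");np.savez("w1.npz",a=a,R=o["eef_rot"],p=o["position"])
cv2.imwrite("pics/w1.png",a[:,:,::-1]);print(o["position"],o["eef_rot"],o["joint_positions"],o["clock"])
E
```

```text
[ 0.55406743 -0.06313192  0.2499335 ] [[ 6.14417708e-01  7.88980649e-01 -6.44705055e-04]
 [ 7.88980826e-01 -6.14417818e-01  3.32221313e-05]
 [-3.69906655e-04 -5.29072193e-04 -9.99999792e-01]] [-1.02922271e+01  8.31883831e+00  7.46039576e+01 -4.76363406e-03
  9.71138886e+01  2.76168152e+01] 1.7
```

View pics/w1.png

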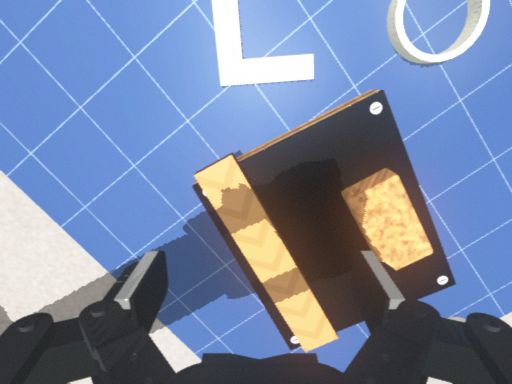

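```bash
cat > m.py <<'E'
from h import *
np.set_printoptions(precision=4,suppress=True)
def load(f):
    z=np.load(f);return z["a"],dict(eef_rot=z["R"],position=z["p"])
def poly(mask,eps=4):
    mask=cv2.morphologyEx(mask.astype(np.uint8)*255,cv2.MORPH_CLOSE,np.ones((5,5)))
    c=max(cv2.findContours(mask,cv2.RETR_EXTERNAL,cv2.CHAIN_APPROX_NONE)[0],key=cv2.contourArea)
    return c[:,0,:],cv2.approxPolyDP(c,eps,True)[:,0,:]
def line(c,p,q,tol=4,trim=.12):
    p=np.array(p,float);q=np.array(q,float);d=(q-p)/np.linalg.norm(q-p);L=np.linalg.norm(q-p)
    s=(c-p)@d;n=(c-p)@np.array([-d[1],d[0]])
    k=c[(abs(n)<tol)&(s>trim*L)&(s<(1-trim)*L)].astype(np.float32)
    l=cv2.fitLine(k,cv2.DIST_HUBER,0,.01,.01).ravel();return l[2:],l[:2],len(k)
def X(a,b):
    t=np.linalg.solve(np.c_[a[1],-b[1]],b[0]-a[0]);return a[0]+t[0]*a[1]
def ang(v):return np.degrees(np.arctan2(v[1],v[0]))
E
python3 - <<'E'
from m import *
a,o=load("w1.npz");h=cv2.cvtColor(a,cv2.COLOR_RGB2HSV)
r=np.zeros(a.shape[:2],bool);r[:100,195:325]=1
_,p=poly((a.min(2)>170)&r,3);print("sq",p.tolist())
r[:]=0;r[85:360,190:460]=1
for nm,mk in(("orange",(h[...,0]<25)&(h[...,1]>70)&(h[...,2]>60)&r),("black",(h[...,2]<70)&r),("notblue",~((h[...,0]>95)&(h[...,0]<130)&(h[...,1]>90))&r)):
    c,p=poly(mk);print(nm,p.tolist())
E
```

```text
sq [[195, 0], [215, 33], [223, 90], [212, 99], [234, 84], [253, 84], [267, 99], [259, 89], [260, 83], [313, 78], [312, 53], [272, 56], [271, 51], [306, 21], [311, 21], [324, 39], [312, 21], [312, 16], [324, 6], [308, 15], [298, 0], [308, 19], [263, 56], [243, 58], [237, 0], [211, 0], [212, 20], [207, 19]]
orange [[378, 90], [194, 175], [239, 261], [306, 351], [337, 338], [353, 293], [361, 288], [380, 291], [363, 250], [371, 250], [399, 284], [410, 287], [433, 253], [428, 218], [397, 173], [387, 167], [364, 167], [342, 182], [331, 216], [333, 244], [321, 244], [321, 236], [289, 208], [279, 187], [252, 185], [239, 161]]
black [[281, 156], [273, 165], [273, 180], [261, 187], [275, 212], [299, 232], [317, 278], [335, 284], [348, 325], [366, 321], [370, 337], [354, 359], [459, 359], [459, 322], [440, 318], [420, 302], [421, 296], [453, 283], [447, 266], [440, 272], [449, 277], [448, 283], [439, 286], [434, 279], [402, 290], [405, 300], [388, 310], [388, 298], [355, 260], [340, 191], [361, 167], [378, 158], [406, 161], [397, 135], [358, 120]]
notblue [[219, 85], [221, 91], [190, 118], [216, 156], [193, 175], [200, 203], [190, 211], [205, 207], [203, 222], [217, 244], [212, 249], [198, 235], [221, 261], [206, 278], [226, 268], [231, 283], [260, 302], [257, 312], [267, 310], [289, 352], [253, 359], [233, 353], [198, 357], [198, 351], [190, 349], [190, 359], [317, 359], [317, 347], [360, 321], [366, 322], [370, 334], [353, 359], [459, 359], [459, 317], [455, 313], [441, 318], [422, 301], [454, 283], [431, 218], [436, 212], [450, 232], [432, 204], [446, 190], [429, 198], [417, 182], [403, 146], [406, 138], [398, 134], [383, 91], [359, 92], [353, 85], [312, 118], [289, 128], [269, 101], [270, 95], [284, 93], [289, 85]]
```

```bash
python3 - <<'E'
from m import *
a,o=load("w1.npz");
cv2.imwrite("pics/c1.png",cv2.resize(a[45:205,188:398,::-1],None,fx=3.7,fy=3.7,interpolation=cv2.INTER_NEAREST))
print(a[70,215:245].min(1), a[95:115,380-40].tolist())
E
```

```text
[145 143 149 182 242 254 254 254 254 254 254 254 254 254 254 254 254 254
 255 255 255 255 255 255 255 255 255 255 255 255] [[127, 163, 223], [157, 190, 236], [177, 210, 243], [152, 186, 234], [122, 160, 221], [121, 158, 221], [118, 154, 219], [121, 157, 221], [123, 157, 220], [149, 161, 198], [199, 168, 140], [192, 156, 116], [170, 126, 98], [181, 140, 105], [196, 160, 121], [175, 146, 113], [87, 82, 85], [69, 73, 83], [67, 71, 85], [71, 74, 85]]
```

View pics/c1.png

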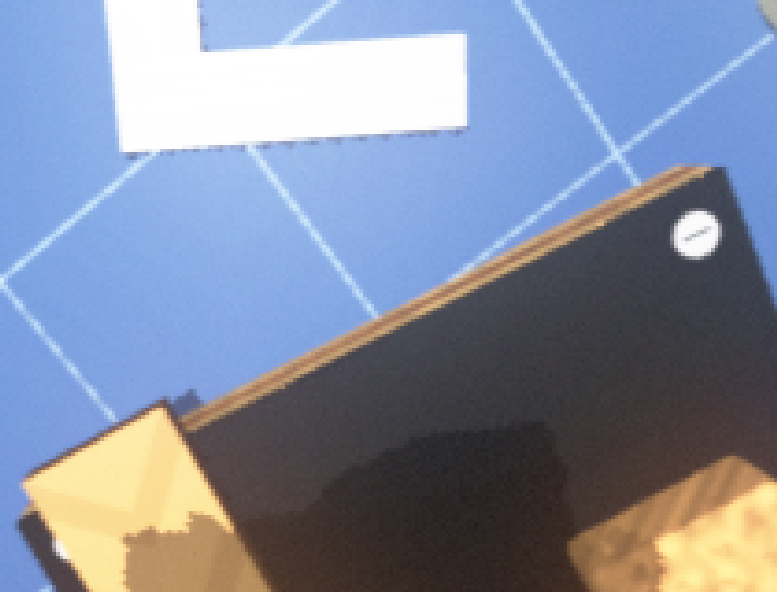

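```bash
cat >> m.py <<'E'
def edge(img,p,q,w=5,n=40,trim=.08):
    """robust line through strongest intensity step along pq; subpixel"""
    p=np.array(p,float);q=np.array(q,float);d=(q-p)/np.linalg.norm(q-p);nn=np.array([-d[1],d[0]])
    s=np.linspace(trim,1-trim,n);t=np.arange(-w,w+.01,.25)
    P=p+s[:,None,None]*(q-p)+t[None,:,None]*nn
    v=cv2.remap(img.astype(np.float32),P[...,0].astype(np.float32),P[...,1].astype(np.float32),cv2.INTER_LINEAR)
    g=np.abs(np.gradient(cv2.GaussianBlur(v,(9,1),2),axis=1));g[:,:3]=g[:,-3:]=0
    k=g.argmax(1);pts=P[np.arange(n),k].astype(np.float32)
    l=cv2.fitLine(pts,cv2.DIST_HUBER,0,.01,.01).ravel()
    r=(pts-l[2:])@np.array([-l[1],l[0]]);return l[2:],l[:2],np.median(abs(r))
def pts2(n,l,z,o):return ray(n,[l[0]-40*l[1],l[0]+40*l[1]],z,o)
E
python3 - <<'E'
from m import *
a,o=load("w1.npz");f=lambda x,y:(188+x/3.7-.36,45+y/3.7-.36)
mn=a.min(2);b=a[...,2].astype(float);rb=a[...,0].astype(float)-b
so=edge(mn,f(122,150),f(465,128));sl=edge(mn,f(107,0),f(122,150));se=edge(mn,f(466,35),f(466,128))
ft=edge(a[...,0],f(200,424),f(690,178),4);fb=edge(rb,f(215,405),f(660,178),3)
pr=edge(a[...,0],f(172,415),f(270,592),4);pe=edge(rb,f(28,478),f(160,404),4)
for l in(so,sl,se,ft,fb,pr,pe):print(l[2])
C=ray("wrist",X(so,sl),.008,o)[0];T=ray("wrist",X(so,se),.008,o)[0]
print("corner",C,"toe",T,np.linalg.norm(T-C),"sx ang",ang(T-C))
q=pts2("wrist",sl,.008,o);print("sy ang",ang(q[0]-q[1]))
F=pts2("wrist",ft,.04,o);B=pts2("wrist",fb,0,o);print("front top",F,ang(F[1]-F[0]),"bottom",B,ang(B[1]-B[0]))
P=pts2("wrist",pr,.054,o);print("panel right",P,ang(P[1]-P[0]));E=ray("wrist",X(pr,pe),.054,o);print("panel end corner",E)
print("other end corner",ray("wrist",f(25,485),.054,o))
k=ray("wrist",[f(717,168)],.04,o);print("block corner +x+y",k)
E
```

```text
0.120352626
0.086496934
0.047410943
0.03736505
0.05702796
0.09292683
0.106686026
corner [0.5692 0.0259 0.008 ] toe [ 0.6534 -0.0304  0.008 ] 0.10139064034338438 sx ang -33.7715356667662
sy ang 56.45569993880007
front top [[ 0.5756 -0.0541  0.04  ]
 [ 0.6547 -0.0694  0.04  ]] -10.951527928931325 bottom [[ 0.5649 -0.053   0.    ]
 [ 0.6537 -0.07    0.    ]] -10.889126284014099
panel right [[ 0.5417 -0.0276  0.054 ]
 [ 0.5275 -0.112   0.054 ]] -99.52592553815848
panel end corner [[ 0.5407 -0.0335  0.054 ]]
other end corner [[ 0.4957 -0.0287  0.054 ]]
block corner +x+y [[ 0.696  -0.0778  0.04  ]]
```

Measured sizes check out: the short leg is 101 mm, the panel end is 45 mm wide, and the front-face top and bottom lines agree to 1 mm. The block's y axis is at 79.1° and the square's y axis at 56.3°. Next I grasp the long leg.

To row units: 0.045 m / 0.4 = 0.1125, 0.0344 m / 0.4 = 0.086, -4.2 degrees / 45 = -0.0933.

>>> jog_arm(
  motion={"aperture": [0.06, 0.06, 0.06, 0.06, 0.06, 0.06, 0.06, 0.06, 0.06, 0.06], "tx": [0, 0.086, 0.086, 0.086, 0.086, 0, 0, 0, 0, 0], "ty": [0, -0.0153, -0.0153, -0.0153, -0.0153, 0, 0, 0, 0, 0], "tz": [0, 0, 0, 0, 0, 0.1125, 0.1125, 0.1125, 0.075, 0], "twist": [-0.0933, 0, 0, 0, 0, 0, 0, 0, 0, 0]},
  grip_n=60,
)

```text
clock: 2.75
position: [0.6068, 0.0648, 0.0796]
eef_rot: [[0.554, 0.833, -0.01], [0.833, -0.554, -0.001], [-0.006, -0.008, -1.0]]
contact_force: [-1.1, -0.8, -0.2]
finger_gap: 0.0601
finger_force: 0.0
```

```bash
python3 - <<'E'
from h import *
o=bot.observe();print(o["position"],o["eef_rot"][:2,0],o["contact_force"])
print(np.array([.6101,.0648])-o["position"][:2])
E
```

```text
[0.60676233 0.06480038 0.07958135] [0.55391309 0.8325516 ] [-1.09432558 -0.7963973  -0.22156915]
[ 3.33767364e-03 -3.76587944e-07]
```

To row units: 0.035 m / 0.4 = 0.0875, 0.02 m / 0.4 = 0.05.

>>> jog_arm(
  motion={"aperture": [0.06, 0.06, 0.06, 0.06], "tx": [0, 0, 0, 0], "ty": [0, 0, 0, 0], "tz": [0.0875, 0.05, 0, 0], "twist": [0, 0, 0, 0]},
  grip_n=60,
)

```text
clock: 3.15
position: [0.611, 0.0651, 0.0326]
eef_rot: [[0.553, 0.833, 0.003], [0.833, -0.553, 0.0], [0.001, 0.002, -1.0]]
contact_force: [0.4, 1.0, 0.1]
finger_gap: 0.0601
finger_force: 0.0
```

```bash
python3 - <<'E'
from h import *
o=bot.observe();print(o["position"],o["eef_rot"],o["contact_force"])
a=camrig.grab_frame("wrist");np.savez("w2.npz",a=a,R=o["eef_rot"],p=o["position"])
cv2.imwrite("pics/w2.png",a[:,:,::-1])
E
```

```text
[0.61095333 0.06506215 0.03255793] [[ 5.52876421e-01  8.33259213e-01  2.59761933e-03]
 [ 8.33261951e-01 -5.52878394e-01  5.01467889e-05]
 [ 1.47795288e-03  2.13677237e-03 -9.99996625e-01]] [0.3553655  0.96080776 0.11787862]
```

View pics/w2.png

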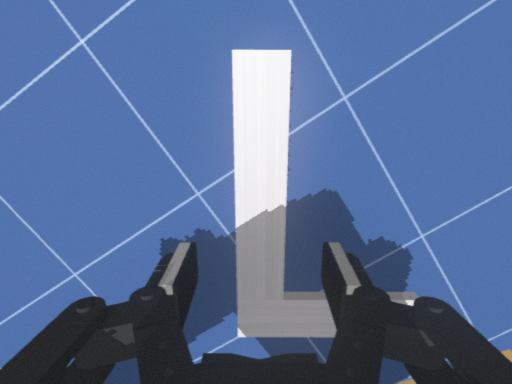

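To row units: 0.006 m / 0.4 = 0.015, 0.0055 m / 0.4 = 0.0138.

>>> jog_arm(
  motion={"aperture": [0.06, 0.06, 0.06, 0.0, 0.0, 0.0, 0.0], "tx": [0, 0, 0, 0, 0, 0, 0], "ty": [0, 0, 0, 0, 0, 0, 0], "tz": [0.015, 0.0138, 0, 0, 0, 0, 0], "twist": [0, 0, 0, 0, 0, 0, 0]},
  grip_n=60,
)

```text
clock: 3.9
position: [0.6102, 0.0651, 0.0194]
eef_rot: [[0.552, 0.834, 0.001], [0.834, -0.552, -0.0], [0.0, 0.001, -1.0]]
contact_force: [-0.2, -0.1, 3.1]
finger_gap: 0.023
finger_force: 60.2
```

To row units: -0.01 m / 0.4 = -0.025, -7.6 degrees / 45 = -0.1689.

>>> jog_arm(
  motion={"aperture": [0.0, 0.0, 0.0, 0.0, 0.0, 0.0, 0.0], "tx": [0, 0, 0, 0, 0, 0, 0], "ty": [0, 0, 0, 0, 0, 0, 0], "tz": [-0.025, -0.025, 0, 0, 0, 0, 0], "twist": [0, 0, -0.1667, -0.1667, -0.1689, 0, 0]},
  grip_n=60,
)

```text
clock: 4.6
position: [0.6099, 0.0651, 0.0391]
eef_rot: [[0.193, 0.981, 0.0], [0.981, -0.193, -0.0], [-0.0, 0.0, -1.0]]
contact_force: [-0.3, -0.4, -2.2]
finger_gap: 0.0224
finger_force: 59.5
```

```bash
python3 - <<'E'
from m import *
o=bot.observe();a=camrig.grab_frame("wrist");np.savez("w3.npz",a=a,R=o["eef_rot"],p=o["position"])
cv2.imwrite("pics/w3.png",a[:,:,::-1]);print(o["position"],ang(o["eef_rot"][:2,0]),o["contact_force"])
E
```

```text
[0.6099 0.0651 0.0391] 78.87971186324656 [-0.2783 -0.4103 -2.1749]
```

View pics/w3.png

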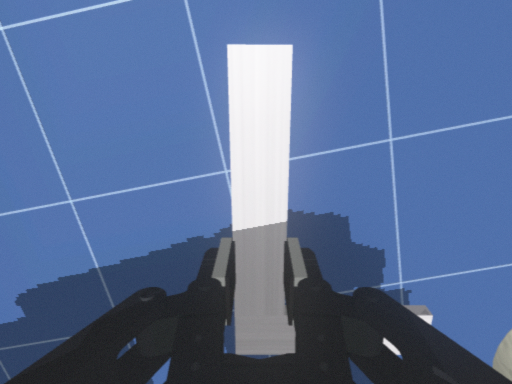

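To row units: -0.0203 m / 0.4 = -0.0508, -0.0202 m / 0.4 = -0.0505, -0.2 degrees / 45 = -0.0044.

>>> jog_arm(
  motion={"aperture": [0.0, 0.0, 0.0, 0.0, 0.0, 0.0, 0.0, 0.0], "tx": [-0.0508, -0.0508, -0.0505, 0, 0, 0, 0, 0], "ty": [-0.0223, -0.0223, -0.0225, 0, 0, 0, 0, 0], "tz": [0, 0, 0, 0, 0.0225, 0.0225, 0, 0], "twist": [-0.0044, 0, 0, 0, 0, 0, 0, 0]},
  grip_n=60,
)

```text
clock: 5.45
position: [0.572, 0.0109, 0.02]
eef_rot: [[0.186, 0.983, -0.001], [0.983, -0.186, 0.0], [-0.0, -0.001, -1.0]]
contact_force: [0.6, 0.4, -3.1]
finger_gap: 0.0233
finger_force: 60.4
```

```bash
python3 - <<'E'
from m import *
o=bot.observe();print(o["position"],ang(o["eef_rot"][:2,0]),o["contact_force"])
E
```

```text
[0.572  0.0109 0.02  ] 79.3062900644758 [ 0.6309  0.3955 -3.0698]
```

To row units: -0.002 m / 0.4 = -0.005, 0.0005 m / 0.4 = 0.0013.

>>> jog_arm(
  motion={"aperture": [0.0, 0.0, 0.0, 0.0], "tx": [-0.005, -0.005, -0.005, 0], "ty": [0, 0, 0, 0], "tz": [0.0013, 0, 0, 0], "twist": [0, 0, 0, 0]},
  grip_n=60,
)

```text
clock: 5.85
position: [0.571, 0.0041, 0.0203]
eef_rot: [[0.186, 0.982, 0.0], [0.982, -0.186, -0.0], [-0.0, 0.0, -1.0]]
contact_force: [-0.2, 0.2, -3.1]
finger_gap: 0.0233
finger_force: 60.4
```

>>> jog_arm(
  motion={"aperture": [0.0, 0.0], "tx": [-0.0025, 0], "ty": [0, 0], "tz": [0, 0], "twist": [0, 0]},
  grip_n=60,
)

```text
clock: 6.05
position: [0.5708, 0.0034, 0.0203]
eef_rot: [[0.186, 0.983, 0.0], [0.983, -0.186, -0.0], [-0.0, 0.0, -1.0]]
contact_force: [0.0, 1.1, -2.9]
finger_gap: 0.0229
finger_force: 60.4
```

>>> jog_arm(
  motion={"aperture": [0.0, 0.0], "tx": [-0.0025, 0], "ty": [0, 0], "tz": [0, 0], "twist": [0, 0]},
  grip_n=60,
)

```text
clock: 6.25
position: [0.5706, 0.0024, 0.0203]
eef_rot: [[0.186, 0.983, 0.0], [0.983, -0.186, -0.0], [-0.0, 0.0, -1.0]]
contact_force: [0.6, -0.8, -2.3]
finger_gap: 0.0236
finger_force: 60.4
```

To row units: -0.001 m / 0.4 = -0.0025, 0.0006 m / 0.4 = 0.0015.

>>> jog_arm(
  motion={"aperture": [0.0, 0.0], "tx": [-0.0025, 0], "ty": [0, 0], "tz": [0.0015, 0], "twist": [0, 0]},
  grip_n=60,
)

```text
clock: 6.45
position: [0.5706, 0.0021, 0.0199]
eef_rot: [[0.186, 0.983, 0.001], [0.983, -0.186, 0.001], [0.001, 0.0, -1.0]]
contact_force: [-0.2, 3.1, -2.1]
finger_gap: 0.0229
finger_force: 60.5
```

>>> jog_arm(
  motion={"aperture": [0.0, 0.0], "tx": [-0.0025, 0], "ty": [0, 0], "tz": [0, 0], "twist": [0, 0]},
  grip_n=60,
)

```text
clock: 6.65
position: [0.5706, 0.002, 0.02]
eef_rot: [[0.185, 0.983, 0.001], [0.983, -0.185, 0.002], [0.003, 0.001, -1.0]]
contact_force: [2.1, 7.6, -1.4]
finger_gap: 0.0228
finger_force: 60.5
```

>>> jog_arm(
  motion={"aperture": [0.0, 0.0], "tx": [-0.0025, 0], "ty": [0, 0], "tz": [0, 0], "twist": [0, 0]},
  grip_n=60,
)

```text
clock: 6.85
position: [0.5706, 0.0019, 0.0201]
eef_rot: [[0.185, 0.983, 0.002], [0.983, -0.185, 0.004], [0.004, 0.001, -1.0]]
contact_force: [1.4, 12.2, -1.6]
finger_gap: 0.0229
finger_force: 60.4
```

To row units: 0.002 m / 0.4 = 0.005, 0.0008 m / 0.4 = 0.002.

>>> jog_arm(
  motion={"aperture": [0.0, 0.0], "tx": [0.005, 0], "ty": [0, 0], "tz": [0.002, 0], "twist": [0, 0]},
  grip_n=60,
)

```text
clock: 7.05
position: [0.5707, 0.002, 0.0193]
eef_rot: [[0.186, 0.983, 0.001], [0.983, -0.186, 0.0], [0.001, 0.001, -1.0]]
contact_force: [0.9, 4.5, 0.8]
finger_gap: 0.023
finger_force: 60.7
```

>>> jog_arm(
  motion={"aperture": [0.045, 0.045, 0.045, 0.045, 0.045, 0.045, 0.045, 0.045, 0.045, 0.045], "tx": [0, 0, 0, 0, 0, 0, 0, -0.05, -0.1, 0], "ty": [0, 0, 0, 0, 0, 0, 0, 0, 0, 0], "tz": [0, 0, 0, -0.075, -0.1, -0.1, -0.1, -0.1, -0.1, 0], "twist": [0, 0, 0, 0, 0, 0, 0, 0, 0, 0]},
  grip_n=60,
)

```text
clock: 8.05
position: [0.5614, -0.0564, 0.251]
eef_rot: [[0.19, 0.982, 0.011], [0.982, -0.19, -0.003], [-0.001, 0.011, -1.0]]
contact_force: [0.3, 1.1, 0.6]
finger_gap: 0.0453
finger_force: 0.0
```

```bash
python3 - <<'E'
from m import *
o=bot.observe();a=camrig.grab_frame("wrist");np.savez("w4.npz",a=a,R=o["eef_rot"],p=o["position"])
cv2.imwrite("pics/w4.png",a[:,:,::-1]);print(o["position"],ang(o["eef_rot"][:2,0]),o["contact_force"])
E
```

```text
[ 0.5614 -0.0564  0.251 ] 79.06118618896444 [0.3304 1.1038 0.5663]
```

View pics/w4.png

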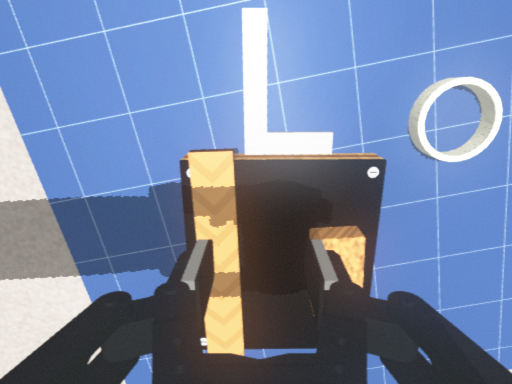

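The square lies flush along the front face beside the panel: corner near (245,155), tip near (255,9), panel end around (190-235,150). I'll measure this precisely.

>>> jog_arm(
  motion={"aperture": [0.085, 0.085], "tx": [0, 0], "ty": [0, 0], "tz": [0, 0], "twist": [0, 0]},
  grip_n=60,
)

```text
clock: 8.3
position: [0.5597, -0.0523, 0.2424]
eef_rot: [[0.185, 0.983, -0.003], [0.983, -0.185, 0.0], [-0.0, -0.003, -1.0]]
contact_force: [-0.2, -0.4, -1.2]
finger_gap: 0.0726
finger_force: 0.0
```

```bash
python3 - <<'E'
from m import *
o=bot.observe();a=camrig.grab_frame("wrist");np.savez("w5.npz",a=a,R=o["eef_rot"],p=o["position"]);print(o["position"],o["eef_rot"])
mn=a.min(2);rb=a[...,0].astype(float)-a[...,2];r=a[...,0]
f=lambda *l:edge(*l)
tip=f(mn,(244,9),(267,9),4);so=f(mn,(243,20),(245,145),4);toe=f(mn,(332,133),(332,153),4)
ft=f(r,(250,160),(382,159),4);fb=f(rb,(336,154),(380,154),3)
pe=f(rb,(193,152),(236,151),4);pr=f(r,(236,158),(238,215),4);pl=f(r,(191,180),(205,330),5)
for l in(tip,so,toe,ft,fb,pe,pr,pl):print(np.round(l[0],1),round(float(l[2]),3))
bx=np.array([np.cos(np.radians(-10.92)),np.sin(np.radians(-10.92)),0]);by=np.array([-bx[1],bx[0],0])
def s(n,P):print(n,P,"blk x,y",P@bx,P@by)
F=pts2("wrist",ft,.04,o);s("face",F.mean(0));print("face ang",ang(F[1]-F[0]))
s("tip",ray("wrist",X(tip,so),.008,o)[0]);q=pts2("wrist",so,.008,o);print("sq ang",ang(q[1]-q[0]));s("sq edge",q[0])
s("end+",ray("wrist",X(pe,pr),.054,o)[0]);s("end-",ray("wrist",X(pe,pl),.054,o)[0])
for l in(pr,pl):q=pts2("wrist",l,.054,o);print("panel ang",ang(q[1]-q[0]))
s("toe outer guess",ray("wrist",toe[0],.008,o)[0])
cv2.imwrite("pics/c5.png",cv2.resize(a[135:185,180:400,::-1],None,fx=3.6,fy=3.6,interpolation=cv2.INTER_NEAREST))
E
```

```text
[ 0.5597 -0.0523  0.2424] [[ 0.1854  0.9827 -0.003 ]
 [ 0.9827 -0.1854  0.0005]
 [-0.0001 -0.003  -1.    ]]
[255.9   9.8] 0.01
[247.4  90.5] 0.0
[332.7 142.7] 1.638
[313.2 159.2] 0.373
[358.7 154.1] 1.238
[217.7 153.7] 0.061
[238.7 186.4] 0.153
[200.  255.1] 0.25
face [ 0.6154 -0.0553  0.04  ] blk x,y 0.6147523627104103 0.06232326212057489
face ang -9.72034781931491
tip [0.5743 0.0991 0.008 ] blk x,y 0.5451628797773281 0.20613969201132798
sq ang -100.35733919887505
sq edge [0.5676 0.0625 0.008 ] blk x,y 0.5455290424771344 0.16885459196267052
end+ [ 0.5409 -0.0319  0.054 ] blk x,y 0.5371420093289189 0.07115001605884698
end- [ 0.4954 -0.0247  0.054 ] blk x,y 0.49114891231613567 0.06964447251580892
panel ang -99.27418674782851
panel ang -99.17005298636414
toe outer guess [ 0.6435 -0.0486  0.008 ] blk x,y 0.6410197725501546 0.07418903074747618
```

View pics/c5.png

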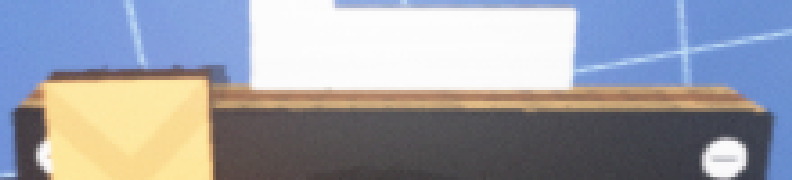

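```bash
python3 - <<'E'
from m import *
a,o=load("w5.npz");r=a[...,0];rb=r.astype(float)-a[...,2]
bx=np.array([np.cos(np.radians(-10.92)),np.sin(np.radians(-10.92)),0]);by=np.array([-bx[1],bx[0],0])
def s(n,P):print(n,P,"blk x,y",P@bx,P@by)
print("col 215",[(i,a[i,215].tolist()) for i in range(150,164)])
ft=edge(r,(250,165),(382,166),3);print(ft)
F=pts2("wrist",ft,.04,o);s("face",F.mean(0));print("face ang",ang(F[1]-F[0]))
pe=edge(r,(194,158),(236,157.2),2.5);pr=edge(r,(236,160),(238,215),4);pl=edge(r,(191,180),(205,330),5);print(pe)
A=ray("wrist",X(pe,pr),.054,o)[0];B=ray("wrist",X(pe,pl),.054,o)[0]
s("end+",A);s("end-",B);print(np.linalg.norm(A-B),ang(A-B))
so=edge(a.min(2),(252,160),(330,159.6),3);q=pts2("wrist",so,.008,o);print("sq short",ang(q[1]-q[0]),q@by)
E
```

```text
col 215 [(150, [126, 156, 220]), (151, [128, 157, 220]), (152, [128, 158, 220]), (153, [124, 150, 209]), (154, [106, 96, 112]), (155, [105, 82, 76]), (156, [141, 108, 87]), (157, [245, 211, 146]), (158, [253, 232, 166]), (159, [253, 233, 166]), (160, [253, 234, 168]), (161, [253, 234, 170]), (162, [253, 234, 168]), (163, [253, 233, 165])]
(array([317.7117, 164.7379], dtype=float32), array([1.    , 0.0034], dtype=float32), np.float32(0.0836467))
face [ 0.6193 -0.0619  0.04  ] blk x,y 0.6198538868629047 0.05651924238778686
face ang -10.827533201673463
(array([214.343 , 156.3623], dtype=float32), array([ 0.9998, -0.019 ], dtype=float32), np.float32(5.0532662e-06))
end+ [ 0.5406 -0.0346  0.054 ] blk x,y 0.53738002325134 0.06839011775590789
end- [ 0.4951 -0.027   0.054 ] blk x,y 0.491221547842975 0.0672669210028859
0.04617213903395253 -9.526068860993915
sq short -10.715826737988191 [0.0546 0.0549]
```

Panel end is at block-y 0.0678, tip at 0.2061 and face at 0.0565, so the panel must travel about 138 mm. Next I go to the tail.

To row units: -0.037 m / 0.4 = -0.0925, -0.0067 m / 0.4 = -0.0168, -1.2 degrees / 45 = -0.0267.

>>> jog_arm(
  motion={"aperture": [0.085, 0.085, 0.085, 0.085, 0.085, 0.085, 0.085, 0.085, 0.085, 0.085], "tx": [-0.0925, -0.0925, -0.0925, -0.0925, -0.0925, -0.0915, 0, 0, 0, 0], "ty": [-0.0168, -0.0168, -0.0168, -0.0168, -0.0168, -0.0168, 0, 0, 0, 0], "tz": [0, 0, 0, 0, 0, 0, 0.075, 0.075, 0, 0], "twist": [-0.0267, 0, 0, 0, 0, 0, 0, 0, 0, 0]},
  grip_n=60,
)

```text
clock: 9.35
position: [0.4832, -0.2639, 0.184]
eef_rot: [[0.165, 0.986, -0.001], [0.986, -0.165, 0.001], [0.001, -0.002, -1.0]]
contact_force: [0.5, 0.5, 0.1]
finger_gap: 0.0853
finger_force: 0.0
```

```bash
python3 - <<'E'
from m import *
o=bot.observe();a=camrig.grab_frame("wrist");np.savez("w6.npz",a=a,R=o["eef_rot"],p=o["position"])
cv2.imwrite("pics/w6.png",a[:,:,::-1]);R=o["eef_rot"];print(o["position"],ang(R[:2,0]))
print("need tool", R.T@(np.array([.4790,-.2626,.0625])-o["position"]))
E
```

```text
[ 0.4832 -0.2639  0.184 ] 80.52931993861276
need tool [ 0.0005 -0.0041  0.1215]
```

View pics/w6.png

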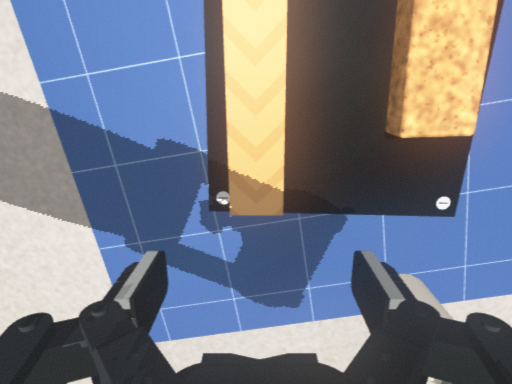

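Tail is at (229-285, 215) and the block's back edge at row 213, so the tail centre sits 25 mm behind the TCP and about 2 mm to the side. That matches the plan. I'll descend and grip.

To row units: 0.04 m / 0.4 = 0.1, -0.0022 m / 0.4 = -0.0055, -0.3 degrees / 45 = -0.0067.

>>> jog_arm(
  motion={"aperture": [0.085, 0.085, 0.085, 0.085, 0.085, 0.085, 0.085], "tx": [0, 0, 0, 0, 0, 0, 0], "ty": [-0.0055, 0, 0, 0, 0, 0, 0], "tz": [0.075, 0.1, 0.075, 0.0538, 0, 0, 0], "twist": [-0.0067, 0, 0, 0, 0, 0, 0]},
  grip_n=60,
)

```text
clock: 10.1
position: [0.4824, -0.2648, 0.0655]
eef_rot: [[0.16, 0.987, 0.004], [0.987, -0.16, -0.002], [-0.002, 0.004, -1.0]]
contact_force: [-0.2, -0.0, -0.7]
finger_gap: 0.085
finger_force: 0.0
```

>>> jog_arm(
  motion={"aperture": [0.05, 0.05, 0.05], "tx": [0, 0, 0], "ty": [0, 0, 0], "tz": [0, 0, 0], "twist": [0, 0, 0]},
  grip_n=40,
)

```text
clock: 10.4
position: [0.4812, -0.2643, 0.0634]
eef_rot: [[0.16, 0.987, 0.001], [0.987, -0.16, -0.001], [-0.001, 0.001, -1.0]]
contact_force: [-0.5, -0.6, -0.2]
finger_gap: 0.0499
finger_force: 0.0
```

To row units: 0.0015 m / 0.4 = 0.0038.

>>> jog_arm(
  motion={"aperture": [0.047, 0.0, 0.0, 0.0, 0.0], "tx": [0, 0, 0, 0, 0], "ty": [0, 0, 0, 0, 0], "tz": [0.0038, 0, 0, 0, 0], "twist": [0, 0, 0, 0, 0]},
  grip_n=50,
)

```text
clock: 10.9
position: [0.4811, -0.2643, 0.0616]
eef_rot: [[0.16, 0.987, 0.001], [0.987, -0.16, -0.0], [-0.0, 0.001, -1.0]]
contact_force: [0.0, 0.1, 3.8]
finger_gap: 0.0435
finger_force: 51.5
```

```bash
python3 - <<'E'
from m import *
o=bot.observe();print(o["position"],ang(o["eef_rot"][:2,0]),o["contact_force"],o["wrist_torque"])
E
```

```text
[ 0.4811 -0.2643  0.0616] 80.78027683341641 [0.0358 0.1167 3.8048] [0.0628 0.0718 0.    ]
```

To row units: 0.012 m / 0.4 = 0.03, -0.0001 m / 0.4 = -0.0003, 0.165 degrees / 45 = 0.0037.

>>> jog_arm(
  motion={"aperture": [0.0, 0.0, 0.0, 0.0, 0.0, 0.0, 0.0, 0.0, 0.0, 0.0], "tx": [0.03, 0.03, 0.03, 0.03, 0.03, 0.03, 0.03, 0.03, 0.03, 0.03], "ty": [-0.0003, -0.0003, -0.0003, -0.0003, -0.0003, -0.0003, -0.0003, -0.0003, -0.0003, -0.0003], "tz": [0, 0, 0, 0, 0, 0, 0, 0, 0, 0], "twist": [0.0037, 0.0037, 0.0037, 0.0037, 0.0037, 0.0037, 0.0037, 0.0037, 0.0037, 0.0037]},
  grip_n=50,
)

```text
clock: 11.9
position: [0.5009, -0.1448, 0.0615]
eef_rot: [[0.189, 0.982, 0.0], [0.982, -0.189, -0.001], [-0.0, 0.001, -1.0]]
contact_force: [-0.7, -4.0, 4.3]
finger_gap: 0.0434
finger_force: 51.8
```

>>> jog_arm(
  motion={"aperture": [0.0, 0.0], "tx": [0, 0], "ty": [0, 0], "tz": [0, 0], "twist": [0, 0]},
  grip_n=50,
)

```text
clock: 12.1
position: [0.5012, -0.1435, 0.0615]
eef_rot: [[0.187, 0.982, 0.001], [0.982, -0.187, 0.002], [0.003, 0.0, -1.0]]
contact_force: [1.1, 3.1, 6.3]
finger_gap: 0.0435
finger_force: 51.9
```

```bash
python3 - <<'E'
from m import *
o=bot.observe();d=o["position"]-np.array([.4811,-.2643,.0616]);by=np.array([.1886,.982]);bx=np.array([.982,-.1886])
print(o["position"],ang(o["eef_rot"][:2,0]),d[:2]@bx,d[:2]@by,o["contact_force"],o["wrist_torque"])
a=camrig.grab_frame("scene");b=camrig.grab_frame("top");np.savez("s7.npz",a=a,b=b)
cv2.imwrite("pics/s7.png",np.hstack([cv2.resize(a[120:270,150:290,::-1],None,fx=3,fy=3),cv2.resize(b[140:260,195:325,::-1],None,fx=2.9,fy=3.75)]))
E
```

```text
[ 0.5012 -0.1435  0.0615] 79.20663934533874 -0.0030271165835085347 0.12245581018656498 [1.1333 3.1372 6.3053] [ 0.6662 -0.1264 -0.0299]
```

View pics/s7.png

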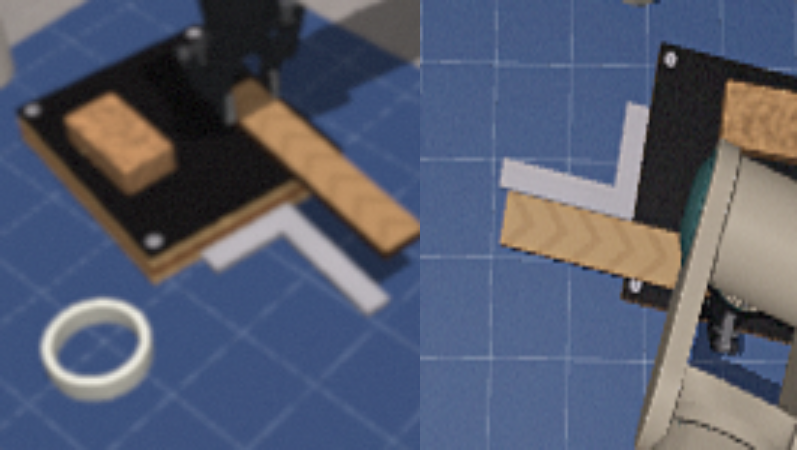

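```bash
cat > t.py <<'E'
from m import *
def rep(b,dx=0):
    by=np.array([.1886,.982,0]);rb=b[...,0].astype(float)-b[...,2]; mn=b.min(2)
    pe=edge(rb,(224.8-dx,193),(222.9-dx,205),4,trim=.15)
    tp=edge(mn,(224.2,183),(223.0,190),3,trim=.2)
    P=ray("top",pe[0],.054)[0];T=ray("top",tp[0],.008)[0]
    print("panel",pe,P,P@by);print("tip",tp,T,T@by,"remaining",(T-P)@by)
E
python3 - <<'E'
from t import *
rep(np.load("s7.npz")["b"])
a=np.load("s7.npz")["a"]
# scene view: crop origin (150,120) scale 3
g=lambda x,y:(150+x/3-.33,120+y/3-.33);by=np.array([.1886,.982,0])
pe=edge(a[...,0].astype(float)-a[...,2],g(390,245),g(418,225),3,trim=.1);tp=edge(a.min(2),g(370,310),g(386,298),3,trim=.1)
P=ray("scene",pe[0],.054)[0];T=ray("scene",tp[0],.008)[0];print(pe,tp,P,T,(T-P)@by)
E
```

```text
panel (array([223.0743, 198.9434], dtype=float32), array([ 0.1729, -0.9849], dtype=float32), np.float32(0.0859206)) [0.5386 0.0887 0.054 ] 0.18864401675742806
tip (array([222.3403, 186.4503], dtype=float32), array([ 0.169 , -0.9856], dtype=float32), np.float32(5.8956475e-06)) [0.584  0.0955 0.008 ] 0.20389567817492726 remaining 0.015251661417499188
(array([285.3077, 199.7675], dtype=float32), array([ 0.8137, -0.5812], dtype=float32), np.float32(1.0882472e-05)) (array([276.3644, 221.7013], dtype=float32), array([ 0.8124, -0.5831], dtype=float32), np.float32(0.030732438)) [0.5438 0.0906 0.054 ] [0.5874 0.0969 0.008 ] 0.014394838570054717
```

The rows are not in the units I measure in: shifts go in shares of 0.4 m and turns go in shares of 45 degrees. I convert before sending: 0.0054 m / 0.4 = 0.0135, 0.005 m / 0.4 = 0.0125.

>>> jog_arm(
  motion={"aperture": [0.0, 0.0, 0.0, 0.0, 0.0, 0.0], "tx": [0.0125, 0.0125, 0.0135, 0, 0, 0], "ty": [0, 0, 0, 0, 0, 0], "tz": [0, 0, 0, 0, 0, 0], "twist": [0, 0, 0, 0, 0, 0]},
  grip_n=50,
)

```text
clock: 12.8
position: [0.5039, -0.1293, 0.0615]
eef_rot: [[0.188, 0.982, 0.001], [0.982, -0.188, 0.001], [0.001, 0.0, -1.0]]
contact_force: [-0.8, 0.7, 5.3]
finger_gap: 0.0434
finger_force: 51.8
```

```bash
python3 - <<'E'
from t import *
o=bot.observe();d=o["position"]-np.array([.4811,-.2643,.0616]);by=np.array([.1886,.982]);bx=np.array([.982,-.1886])
print(o["position"],ang(o["eef_rot"][:2,0]),d[:2]@bx,d[:2]@by,o["contact_force"],o["wrist_torque"])
b=camrig.grab_frame("top");a=camrig.grab_frame("scene");rep(b,4.8);np.savez("s8.npz",a=a,b=b)
cv2.imwrite("pics/s8.png",np.hstack([cv2.resize(a[120:270,150:310,::-1],None,fx=2.5,fy=3),cv2.resize(b[140:260,195:325,::-1],None,fx=3,fy=3.75)]))
E
```

```text
[ 0.5039 -0.1293  0.0615] 79.16399664051781 -0.0030502909695849186 0.13689297480718593 [-0.7625  0.6814  5.2624] [ 0.0522  0.009  -0.0111]
panel (array([218.2743, 198.9434], dtype=float32), array([ 0.2203, -0.9754], dtype=float32), np.float32(0.05378242)) [0.5384 0.1034 0.054 ] 0.20307935748167907
tip (array([222.3569, 186.3534], dtype=float32), array([ 0.1689, -0.9856], dtype=float32), np.float32(8.2459606e-05)) [0.5843 0.0954 0.008 ] 0.203910120564367 remaining 0.0008307630826879139
```

View pics/s8.png

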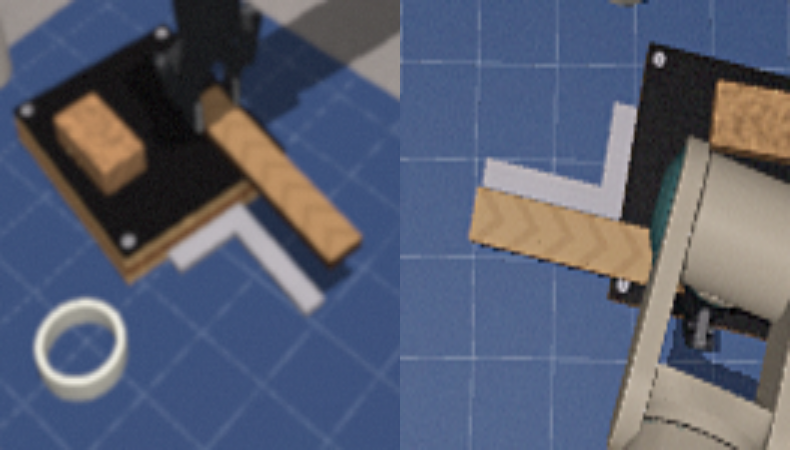

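The panel lies flat with its end nearly level with the square's tip, and the square hasn't moved. The views leave 0 to 1.4 mm, so I nudge 0.7 mm and hand in.

To row units: 0.0007 m / 0.4 = 0.0018.

>>> jog_arm(
  motion={"aperture": [0.0, 0.0, 0.0, 0.0], "tx": [0.0018, 0, 0, 0], "ty": [0, 0, 0, 0], "tz": [0, 0, 0, 0], "twist": [0, 0, 0, 0]},
  grip_n=50,
)

```text
clock: 13.3
position: [0.5039, -0.1292, 0.0616]
eef_rot: [[0.188, 0.982, 0.0], [0.982, -0.188, -0.0], [0.0, 0.0, -1.0]]
contact_force: [-0.2, -2.5, 7.4]
finger_gap: 0.0434
finger_force: 51.8
```

```bash
python3 -c "
from bench import bot, camrig, workorder
print(workorder.sign_off())"
```

```text
the job is handed in; nothing more can be done
None
```

I handed the job in at 13.3 s: the square is flush on the block's front face and released, and the panel is held flat by its tail, slid out until its end is level with the square's tip to within about 1.5 mm (my last 0.7 mm nudge barely moved it).

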